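Clamp the canner lid down crosswise

ROBOT

A 6-joint arm with a two-finger parallel gripper is mounted at the origin on a cart in front of the work surface, level with it; the furniture and walls round the work are solid. World frame = base frame: x ahead of the robot, y to its left, z up, the work surface at z = 0. Lengths are in m, angles in rad, forces in N, time in s.
With the tool pointing down it reaches from about 0.35 to 0.775 m from the base axis. Payload 7.3 kg.
Tool frame: the origin (TCP) lies between the finger pads, 19 mm behind the fingertips; this is the grasp point; z points along the fingers, y is the line along which they close (so a half turn about z gives the same grasp; the last joint's range is limited). The gripper opens to 92 mm and grips with 3 to 60 N. Pads are 19 mm wide; open, the fingers measure 130 mm over their backs; the gripper's body (75 mm by 190 mm) begins 47 mm behind the grasp point.
Start: joints at [-1.486, 0.342, 1.524, -0, 1.275, -0.146], TCP at [0.12, -0.511, 0.246] pointing down, gripper open.
Joint ranges: [-2.53, 2.53], [-0.77, 2.02], [0.04, 2.7], [-1, 4.14], [0.28, 2.66], [-3.11, 3.11]. Speed limits (rad/s): [2.57, 2.57, 3.14, 3.14, 3.14, 3.14].

INTERFACE

Orientations are given as [roll, pitch, yaw] about the fixed x, y, z axes, in that order (R = Rz(yaw) Ry(pitch) Rx(roll)).
In Python, from cell import * gives the robot as it stands.
- The arm moves only by the tool arm_command, never from a script. Its arguments are lists of equal length, an entry for each row: "xyz": the shift along the world's x, y, z in mm, a list of three; "spin": the turn about the world's z in degrees. In form: {"xyz": [[tx, ty, tz], ...], "spin": [spin, ...]}. A call has 1 to 20 rows; each row shifts and turns the commanded pose from where the row before left it; what a row does not reach is not made up. A row lasts 1/10 s, in which the tool goes at most 50 mm and 8.59 degrees, less where a joint would pass 70% of its speed; a pose out of reach is approached as far as the arm can. A call with a gripper value outside its range is refused whole. "jaw" is the opening, from -1 (shut) to 1 (fully open), set as the call begins (left out, the last holds). The fingers move at their own pace and stop on an object; "squeeze" is the grip in N (left out, the last holds). Time passes only in rows, so rows that do not move let the fingers close. It gives the time, the measured TCP pose, the force, the opening and the grip force at its end, in the units of the state.
- observe(): the state, without advancing time (a new reading comes with each control period).
- read_camera(name): name is "scene" or "top" or "wrist"; returns a dict with "img" (420x560x3 uint8, red, green, blue), "depth" (420x560 float32, m along the optical axis (not along the pixel's ray), 0 where there is no reading), "fx", "fy", "cx", "cy" (pixels), "world_from_camera" (4x4, takes a point from camera to world coordinates). Camera axes: x right, y up, looking along -z (the intrinsics and any distortion apply to the point x, -y, -z); pixel columns grow to the right and rows downward; lengths in m; the calibration is good to about 2 mm. A picture is of the moment at which its call begins.
- hand_in(): hands the job in; it is judged then, once.
The state is a dict: "time": time; "qpos": joint angles; "qvel": joint speeds; "joint_efforts": joint torques, N m; "tool_pos": TCP position; "tool_rot": TCP orientation; "contact_force": force on the tool from outside, world axes, zero at the start; "torque": the same for the moment, N m; "opening": finger opening in m; "grip_force": force on a finger pad.
Only numpy, scipy, OpenCV 4.12 (cv2) and the standard library are available. Lean on these libraries where they do the work, as an engineer would, in place of code of your own. Each camera call takes 0.05 s, during which the arm holds its last target. There are 200 camera calls.

TASK

Clamp the lid of the pressure canner down level with its four red square-headed knobs, which turn clockwise to tighten. Work crosswise (a knob, then the one opposite, then the other two) and in two passes or more: first bring every knob just snug, to about 0.1 N m above its free-running drag (20 N of clamp load), then crosswise again until every one is firm, about 0.2 N m above that drag (40 N); never screw one down hard while another is still loose, do not overtighten any (70 N is too much), and leave the other things on the worktop alone.

Things in the scene. Friction and masses are not known exactly. Their poses are not given: they have to be found in the camera images.
- canner: Low aluminium pressure canner, fixed, 236 mm across, 100 mm high; origin: centre of its underside. Four steel C brackets on its rim at 45, 135, 225, 315 degrees of its frame (tops 154 mm high, outer faces 136 mm from the axis), each with one clamp on a 100 mm radius. Clamps 1 to 4 run anticlockwise seen from above: 1 faces 3 across the lid, 2 faces 4.
- lid: Loose round aluminium lid, 228 mm across, about 1.5 kg, lying under the brackets on the canner's springy rubber seal; rim 10 mm thick, dial gauge in the middle up to 42 mm high. Origin: centre of its underside, z up. It sinks and rocks slightly as clamps are tightened: later clamps then have up to 0.3 rad farther to go, and a tightened clamp loses up to a quarter of its load.
- grip_1 (a point): Red square-headed knob of clamp 1, 24x24 mm, 30 mm high. Point on its turning axis, 10 mm under its top, 30 mm above the bracket: grip two flat sides here (TCP here: fingertips clear the bracket by 11 mm). x and y square to the sides (a quarter turn looks the same), z up. Clockwise from above tightens; it turns in place and stays where it is left.
- foot_1: Steel foot of clamp 1, 18 mm across, below knob 1; origin: middle of its underside. The knob drives it down 5 mm per rad; it presses the lid's rim through a spring. It starts clear of the lid by 0.15 to 0.5 rad of turning. Its force on the lid is the clamp load: 20 N for each 0.1 N m of knob torque above the drag, about 40 N per rad.
- grip_2 (a point): Red square-headed knob of clamp 2, 24x24 mm, 30 mm high. Point on its turning axis, 10 mm under its top, 30 mm above the bracket: grip two flat sides here (TCP here: fingertips clear the bracket by 11 mm). x and y square to the sides (a quarter turn looks the same), z up. With a foot clear of the lid each knob has the same steady drag, about 0.3 N m, felt in the first 0.1 rad.
- foot_2: Steel foot of clamp 2, 18 mm across, below knob 2; origin: middle of its underside. The knob drives it down 5 mm per rad; it presses the lid's rim through a spring. It starts clear of the lid by 0.15 to 0.5 rad of turning. Its force on the lid is the clamp load: 20 N for each 0.1 N m of knob torque above the drag, about 40 N per rad.
- grip_3 (a point): Red square-headed knob of clamp 3, 24x24 mm, 30 mm high. Point on its turning axis, 10 mm under its top, 30 mm above the bracket: grip two flat sides here (TCP here: fingertips clear the bracket by 11 mm). x and y square to the sides (a quarter turn looks the same), z up. Once a foot has touched, the torque rises above the drag by about 0.2 N m per rad (any of the four).
- foot_3: Steel foot of clamp 3, 18 mm across, below knob 3; origin: middle of its underside. The knob drives it down 5 mm per rad; it presses the lid's rim through a spring. It starts clear of the lid by 0.15 to 0.5 rad of turning. Its force on the lid is the clamp load: 20 N for each 0.1 N m of knob torque above the drag, about 40 N per rad.
- grip_4 (a point): Red square-headed knob of clamp 4, 24x24 mm, 30 mm high. Point on its turning axis, 10 mm under its top, 30 mm above the bracket: grip two flat sides here (TCP here: fingertips clear the bracket by 11 mm). x and y square to the sides (a quarter turn looks the same), z up. Drag can act either way at rest: compare torques read the same way, after small steps.
- foot_4: Steel foot of clamp 4, 18 mm across, below knob 4; origin: middle of its underside. The knob drives it down 5 mm per rad; it presses the lid's rim through a spring. It starts clear of the lid by 0.15 to 0.5 rad of turning. Its force on the lid is the clamp load: 20 N for each 0.1 N m of knob torque above the drag, about 40 N per rad.
- lemon: Bystander: yellow lemon, 67x54x54 mm; origin at its underside. To be left alone.
- mug: Bystander: white mug, green inside, 80x113x91 mm; origin at its underside. To be left alone.
- onion: Bystander: brown onion, 78x79x85 mm; origin at its underside. To be left alone.
- bowl: Bystander: small cream bowl, 135x135x53 mm; origin at its underside. To be left alone.
There are look-alikes about, which are no part of the job. What is shaped like the lid but orange is not meant.

How it is judged:
On the way, in this order (a step that is already met when the one before it is completed fails the run):
1. Two opposite clamps are snug (6 to 28 N) while the other two feet still stand clear of the lid (under 3 N) (((contact force between foot_1 and lid between 6 and 28 N and contact force between foot_3 and lid between 6 and 28 N and contact force between each of foot_2, foot_4 and lid below 3 N) or (contact force between foot_2 and lid between 6 and 28 N and contact force between foot_4 and lid between 6 and 28 N and contact force between each of foot_1, foot_3 and lid below 3 N))), for 0.2 s.
2. All four clamps are snug (6 to 28 N) (contact force between foot_1 and lid between 6 and 28 N and contact force between foot_2 and lid between 6 and 28 N and contact force between foot_3 and lid between 6 and 28 N and contact force between foot_4 and lid between 6 and 28 N), for 0.2 s.
3. Two opposite clamps are firm (28 to 60 N) while the other two are still no more than snug (under 28 N) (((contact force between foot_1 and lid between 28 and 60 N and contact force between foot_3 and lid between 28 and 60 N and contact force between each of foot_2, foot_4 and lid below 28 N) or (contact force between foot_2 and lid between 28 and 60 N and contact force between foot_4 and lid between 28 and 60 N and contact force between each of foot_1, foot_3 and lid below 28 N))), for 0.2 s.
At the end, for the whole second after the job is handed in: All four clamp loads lie between 28 and 60 N, the lid is level within 0.01 rad, and at rest (contact force between foot_1 and lid between 28 and 60 N and contact force between foot_2 and lid between 28 and 60 N and contact force between foot_3 and lid between 28 and 60 N and contact force between foot_4 and lid between 28 and 60 N and angle between lid's own z axis and vertical below 0.01 rad and linear speed of lid below 0.01 m/s); the robot touches nothing.
It fails at once if A clamp is overtightened (over 70 N) (contact force between any of foot_1, foot_2, foot_3, foot_4 and lid above 70 N).
It fails at once if A clamp is screwed down hard (over 40 N) while another is still loose (under 3 N) (contact force between any of foot_1, foot_2, foot_3, foot_4 and lid above 40 N and contact force between any of foot_1, foot_2, foot_3, foot_4 and lid below 3 N).
It fails at once if A bystander is moved by more than 20 mm (distance of any of lemon, mug, onion, bowl from where it was at the start of the episode above 0.02 m).
It also fails if it takes over 72 s, if anything falls off the work surface, if the arm or the gripper's body presses on something with over 40 N, if the wrist force passes 120 N, or if a joint passes its speed limit or range.

## Working session

There is one attempt and no reset: what is moved stays moved. The work goes in short steps, Python scripts to look and compute and a tool call to move; the robot and the scene stay as the last step left them, time stands still between calls to the robot, and variables do not carry over. Pictures are saved under pics/ and viewed, at most 10 in all, crops included, and the job is handed in when it is done.

Besides the shell and the picture viewer there is one more tool, called after "Emit:" by a JSON object that holds its "method" and its "body", one argument or row to a line. arm_command: Moves the arm, as the interface text tells. Its arguments: {"type":"object","properties":{"xyz":{"type":"array","items":{"type":"array","items":{"type":"number"}}},"spin":{"type":"array","items":{"type":"number"}},"jaw":{"type":"number"},"squeeze":{"type":"number"}},"required":["xyz","spin"]}

```bash
mkdir -p pics
python3 - <<'E'
from cell import *
import numpy as np,cv2,pickle
d={}
for n in ("top","scene"):
    c=read_camera(n);d[n]=c
    print(n,c['fx'],c['fy'],c['cx'],c['cy'],c['world_from_camera'].round(3).tolist(),[k for k in c])
    cv2.imwrite(f'pics/{n}.png',c['img'][:,:,::-1])
pickle.dump(d,open('d.pkl','wb'))
o=observe();print(o)
E
```

```text
top 493.8766592504156 493.8766592504156 279.8497227086843 212.65179421461139 [[-0.137, 0.925, -0.354, -0.013], [-0.99, -0.131, 0.042, 0.042], [-0.007, 0.357, 0.934, 1.487], [0.0, 0.0, 0.0, 1.0]] ['img', 'depth', 'fx', 'fy', 'cx', 'cy', 'world_from_camera']
scene 434.2346677931763 434.2346677931763 278.8132624004706 203.32003800901 [[-0.658, 0.515, -0.549, -0.144], [-0.753, -0.467, 0.465, 0.542], [-0.017, 0.719, 0.695, 0.954], [0.0, 0.0, 0.0, 1.0]] ['img', 'depth', 'fx', 'fy', 'cx', 'cy', 'world_from_camera']
{'time': 0.1, 'qpos': array([-1.48603377e+00,  3.42632840e-01,  1.52489184e+00,  7.01438791e-06,
        1.27538226e+00, -1.45999529e-01]), 'qvel': array([ 0.00012191, -0.0004859 , -0.0003969 , -0.00044393, -0.00055822,
        0.00052877]), 'joint_efforts': array([ 1.41577493e-03, -4.32004380e+01, -2.44694084e+01,  7.19099189e-02,
        5.25669276e-02, -5.29134206e-05]), 'tool_pos': array([ 0.12007429, -0.5107563 ,  0.24493527]), 'tool_rot': array([-3.14029332e+00, -1.97841300e-04,  2.30759914e-01]), 'contact_force': array([-0.65824141,  0.54354928, -0.50428152]), 'torque': array([-0.03914634, -0.02934687, -0.03498138]), 'grip_force': 0.0, 'opening': 0.091722330397864}
```

View pics/top.png

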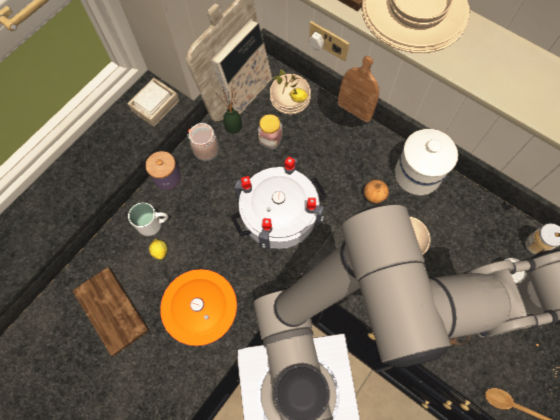

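View pics/scene.png

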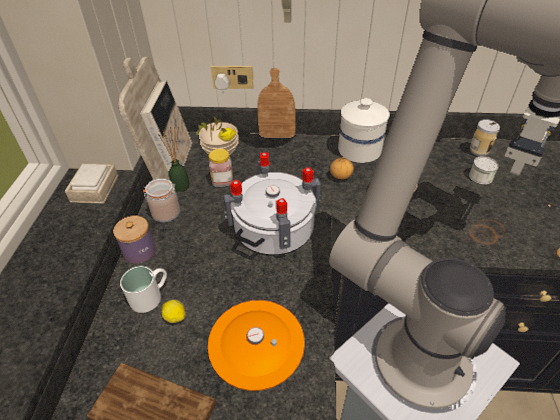

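The pictures show the silver canner at about (279,205) in the top view, with red knobs at (290,162), (247,183), (311,204) and (267,225). The orange look-alike is at (199,307). The lemon, mug, onion and bowl are clear of the canner.

```bash
cat > h.py <<'E'
from cell import *
import numpy as np,cv2,pickle
def ray(c,u,v,z):
    T=c['world_from_camera'];u=np.asarray(u,float);v=np.asarray(v,float)
    d=np.stack([(u-c['cx'])/c['fx'],-(v-c['cy'])/c['fy'],-np.ones_like(u)],-1)@T[:3,:3].T
    s=(z-T[2,3])/d[...,2]
    return T[:3,3]+d*s[...,None]
def cloud(c):
    h,w=c['depth'].shape;u,v=np.meshgrid(np.arange(w),np.arange(h));z=c['depth'].astype(float)
    P=np.stack([(u-c['cx'])/c['fx']*z,-(v-c['cy'])/c['fy']*z,-z],-1)
    T=c['world_from_camera'];return P@T[:3,:3].T+T[:3,3]
def red(c):
    h=cv2.cvtColor(c['img'],cv2.COLOR_RGB2HSV)
    m=((h[...,0]<6)|(h[...,0]>172))&(h[...,1]>150)&(h[...,2]>60)
    return m.astype(np.uint8)
E
python3 - <<'E'
from h import *
d=pickle.load(open('d.pkl','rb'))
for n in d:
    c=d[n];P=cloud(c);m=red(c)
    k,l,s,ce=cv2.connectedComponentsWithStats(m)
    for i in range(1,k):
        if s[i,4]<40: continue
        q=P[l==i];zt=np.percentile(q[:,2],97);t=q[q[:,2]>zt-.006]
        print(n,ce[i].round(1),s[i,4],'ztop',zt.round(4),'top mean',t.mean(0).round(4),len(t))
E
```

```text
top [289.2 163.4] 106 ztop 0.1988 top mean [ 0.6323 -0.0647  0.1961] 33
top [245.6 182.3] 91 ztop 0.1991 top mean [0.567  0.0668 0.2436] 27
top [311.2 203.7] 87 ztop 0.1987 top mean [ 0.4979 -0.1085  0.1955] 37
top [266.7 224.4] 75 ztop 0.1982 top mean [0.4529 0.0245 0.1953] 31
scene [264.2 159.2] 120 ztop 0.1969 top mean [ 0.5936 -0.0322  0.2321] 40
scene [307.2 174.8] 146 ztop 0.1969 top mean [ 0.4859 -0.0926  0.2103] 48
scene [235.7 187.8] 147 ztop 0.1969 top mean [0.5892 0.0712 0.1946] 49
scene [281.4 206.5] 132 ztop 0.1964 top mean [0.4555 0.0276 0.1943] 50
```

Emit:
{"method": "arm_command", "body": {
  "xyz": [
    [5,10,40],
    [10,20,40],
    [22,31,30],
    [25,34,30],
    [25,34,10],
    [25,34,0],
    [25,34,0],
    [25,34,0],
    [25,34,0],
    [25,34,0],
    [25,34,0],
    [25,34,0],
    [25,34,0],
    [25,34,0],
    [20,20,0],
    [3,8,0],
    [0,0,0]
  ],
  "spin": [0,0,0,0,0,0,0,0,0,0,0,0,0,0,0,0,0]
}}

```text
time: 1.8
tool_pos: [0.4542, -0.0486, 0.394]
tool_rot: [-3.141, 0.001, 0.233]
contact_force: [0.2, -0.4, 0.7]
opening: 0.0915
grip_force: 0.0
```

Run:
```python
from h import *
c=read_camera("wrist");pickle.dump(c,open('w.pkl','wb'))
cv2.imwrite('pics/w1.png',c['img'][:,:,::-1])
o=observe();print(o['time'],o['tool_pos'],o['tool_rot'],o['qpos'])
T=c['world_from_camera'];print(T.round(3).tolist(),c['fx'])
P=cloud(c);m=red(c);k,l,s,ce=cv2.connectedComponentsWithStats(m)
for i in range(1,k):
    if s[i,4]<60: continue
    q=P[l==i];zt=np.percentile(q[:,2],95);print(ce[i].round(1),s[i,4],zt.round(4))
    sel=((l==i)&(P[...,2]>.189)&(P[...,2]<.205)).astype(np.uint8)
    v,u=np.nonzero(sel);W=ray(c,u,v,.194)[:,:2]
    r=cv2.minAreaRect((W*1000).astype(np.float32));print('  ',np.round(r[0],1),np.round(r[1],1),round(r[2],1),len(u))
```

```text
1.85 [ 0.45380039 -0.0493637   0.39420372] [3.14157088e+00 1.17610819e-03 2.31679425e-01] [-2.76119530e-01  1.37100291e-01  1.39260123e+00 -5.91437285e-04
  1.61290824e+00  1.06297276e+00]
[[0.231, 0.938, 0.258, 0.522], [-0.973, 0.223, 0.062, -0.032], [0.001, -0.265, 0.964, 0.534], [0.0, 0.0, 0.0, 1.0]] 296.69427213201766
[334.   26.9] 802 0.1969
   [634.6 -65.4] [24.2 24.9] 50.5 553
[202.5  38.9] 802 0.1966
   [591.5  67.2] [24.7 23.7] 8.8 528
[337.8 159.9] 481 0.1969
   [ 501.5 -108.9] [24.4 23.7] 79.7 373
[219.9 169.9] 506 0.1967
   [458.   24.3] [24.3 24.3] 78.1 375
```

View pics/w1.png

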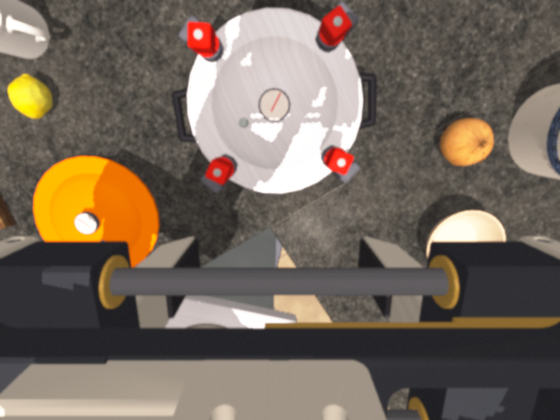

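The wrist view shows all four knobs clearly, at pixels (334,27) A, (203,39) B, (338,160) C and (220,170) D. They lie on a ring of radius about 99 mm around (546,-21). I'll start with D.

Emit:
{"method": "arm_command", "body": {
  "xyz": [
    [0,10,-18],
    [0,10,-18],
    [1,10,-18],
    [1,10,-18],
    [1,10,-18],
    [0,10,-18],
    [0,9,-18],
    [0,4,-8],
    [0,0,0],
    [0,0,0]
  ],
  "spin": [8.1,8.1,8.1,8.1,8.1,8.1,8.1,8.1,0,0],
  "jaw": 0.2,
  "squeeze": 40
}}

```text
time: 2.85
tool_pos: [0.4571, 0.0227, 0.261]
tool_rot: [3.141, 0.0, 1.357]
contact_force: [0.3, 0.1, 0.3]
opening: 0.055
grip_force: 0.0
```

```bash
cat > o.py <<'E'
from h import *
o=observe();p=o['tool_pos']*1000;print(round(o['time'],2),'pos',p.round(1),'rot',np.degrees(o['tool_rot']).round(2),'F',o['contact_force'].round(1),'M',o['torque'].round(3),'grip',round(float(o['grip_force']),1),round(o['opening']*1000,1),'q6',o['qpos'][5].round(2))
K=dict(A=(635.5,-66.1),B=(591.8,68.4),C=(501,-109.8),D=(457.3,24.7))
print({k:(np.array(v)-p[:2]).round(1).tolist() for k,v in K.items()})
E
python3 o.py
```

```text
2.85 pos [457.1  22.7 261. ] rot [1.7996e+02 2.0000e-02 7.7730e+01] F [0.3 0.1 0.3] M [-0.027 -0.095  0.02 ] grip 0.0 55.0 q6 0.1
{'A': [178.4, -88.8], 'B': [134.7, 45.7], 'C': [43.9, -132.5], 'D': [0.2, 2.0]}
```

Emit:
{"method": "arm_command", "body": {
  "xyz": [
    [0,2,-25],
    [0,0,-25],
    [0,0,-20],
    [0,0,-6],
    [0,0,0]
  ],
  "spin": [0.3,0,0,0,0]
}}

```text
time: 3.35
tool_pos: [0.4573, 0.0252, 0.1847]
tool_rot: [-3.141, 0.0, 1.364]
contact_force: [0.1, -0.1, 0.1]
opening: 0.0548
grip_force: 0.0
```

Emit:
{"method": "arm_command", "body": {
  "xyz": [
    [0,0,0],
    [0,0,0],
    [0,0,0],
    [0,0,0],
    [0,0,0]
  ],
  "spin": [0,0,0,0,0],
  "jaw": -1
}}

```text
time: 3.85
tool_pos: [0.458, 0.0256, 0.185]
tool_rot: [3.139, -0.0, 1.367]
contact_force: [2.6, -1.1, 2.5]
opening: 0.0236
grip_force: 39.9
```

```bash
python3 o.py
```

```text
3.85 pos [458.   25.6 185. ] rot [ 1.7988e+02 -1.0000e-02  7.8300e+01] F [ 2.6 -1.1  2.5] M [-0.05  -0.531 -0.275] grip 39.9 23.6 q6 0.09
{'A': [177.5, -91.7], 'B': [133.8, 42.8], 'C': [43.0, -135.4], 'D': [-0.7, -0.9]}
```

Emit:
{"method": "arm_command", "body": {
  "xyz": [
    [0,0,0],
    [0,0,0],
    [0,0,0]
  ],
  "spin": [-2.5,-2,0]
}}

```text
time: 4.15
tool_pos: [0.458, 0.0256, 0.185]
tool_rot: [3.14, -0.0, 1.289]
contact_force: [1.6, -0.3, 1.6]
opening: 0.0238
grip_force: 39.9
```

```bash
python3 o.py
```

```text
4.15 pos [458.   25.6 185. ] rot [ 1.7988e+02 -1.0000e-02  7.3830e+01] F [ 1.6 -0.3  1.6] M [-0.126 -0.386  0.046] grip 39.9 23.8 q6 0.17
{'A': [177.5, -91.7], 'B': [133.8, 42.8], 'C': [43.0, -135.4], 'D': [-0.7, -0.9]}
```

Emit:
{"method": "arm_command", "body": {
  "xyz": [
    [0,0,0],
    [0,0,0],
    [0,0,0]
  ],
  "spin": [-1.5,-1.5,0]
}}

```text
time: 4.45
tool_pos: [0.458, 0.0256, 0.185]
tool_rot: [3.14, -0.0, 1.235]
contact_force: [3.9, -0.9, 4.0]
opening: 0.0243
grip_force: 39.9
```

```bash
python3 o.py|head -1
```

```text
4.45 pos [458.   25.6 185. ] rot [ 1.7988e+02 -2.0000e-02  7.0770e+01] F [ 3.9 -0.9  4. ] M [-0.152 -0.788  0.122] grip 39.9 24.3 q6 0.22
```

Emit:
{"method": "arm_command", "body": {
  "xyz": [
    [0,0,0],
    [0,0,0],
    [0,0,0]
  ],
  "spin": [-1.5,-1.5,0]
}}

```text
time: 4.75
tool_pos: [0.458, 0.0256, 0.185]
tool_rot: [3.139, -0.001, 1.182]
contact_force: [5.3, -1.1, 4.8]
opening: 0.0237
grip_force: 39.9
```

```bash
python3 o.py|head -1
```

```text
4.75 pos [458.   25.6 185. ] rot [ 1.7988e+02 -3.0000e-02  6.7720e+01] F [ 5.3 -1.1  4.8] M [-0.167 -0.952  0.19 ] grip 39.9 23.7 q6 0.28
```

Emit:
{"method": "arm_command", "body": {
  "xyz": [
    [0,0,0],
    [0,0,0],
    [0,0,0]
  ],
  "spin": [-1.5,-1.5,0]
}}

```text
time: 5.05
tool_pos: [0.4581, 0.0256, 0.1849]
tool_rot: [3.139, -0.001, 1.13]
contact_force: [5.0, -0.6, 4.3]
opening: 0.0235
grip_force: 39.9
```

```bash
python3 o.py|head -1
```

```text
5.05 pos [458.1  25.6 184.9] rot [ 1.7988e+02 -4.0000e-02  6.4720e+01] F [ 5.  -0.6  4.3] M [-0.239 -0.944  0.198] grip 39.9 23.5 q6 0.33
```

Emit:
{"method": "arm_command", "body": {
  "xyz": [
    [0,0,0],
    [0,0,0],
    [0,0,0]
  ],
  "spin": [-2,-2,0]
}}

```text
time: 5.35
tool_pos: [0.4581, 0.0256, 0.185]
tool_rot: [3.139, -0.001, 1.059]
contact_force: [6.4, -0.9, 4.2]
opening: 0.0237
grip_force: 39.9
```

```bash
python3 o.py|head -1
```

```text
5.35 pos [458.1  25.6 185. ] rot [ 1.7987e+02 -5.0000e-02  6.0700e+01] F [ 6.4 -0.9  4.2] M [-0.211 -0.924  0.093] grip 39.9 23.7 q6 0.4
```

Emit:
{"method": "arm_command", "body": {
  "xyz": [
    [0,0,0],
    [0,0,0],
    [0,0,0]
  ],
  "spin": [-2,-2,0]
}}

```text
time: 5.65
tool_pos: [0.4581, 0.0256, 0.1849]
tool_rot: [3.139, -0.001, 0.99]
contact_force: [5.4, -1.4, 3.7]
opening: 0.0238
grip_force: 39.9
```

```bash
python3 o.py|head -1
```

```text
5.65 pos [458.1  25.6 184.9] rot [ 1.7988e+02 -6.0000e-02  5.6700e+01] F [ 5.4 -1.4  3.7] M [-0.221 -1.022  0.1  ] grip 39.9 23.8 q6 0.47
```

Emit:
{"method": "arm_command", "body": {
  "xyz": [
    [0,0,0],
    [0,0,0],
    [0,0,0]
  ],
  "spin": [-2,-2,0]
}}

```text
time: 5.95
tool_pos: [0.4582, 0.0256, 0.185]
tool_rot: [3.139, -0.001, 0.92]
contact_force: [6.2, -1.9, 3.9]
opening: 0.0237
grip_force: 39.9
```

```bash
python3 o.py|head -1
```

```text
5.95 pos [458.2  25.6 185. ] rot [ 1.7987e+02 -7.0000e-02  5.2700e+01] F [ 6.2 -1.9  3.9] M [-0.215 -0.97   0.173] grip 39.9 23.7 q6 0.54
```

Emit:
{"method": "arm_command", "body": {
  "xyz": [
    [0,0,0],
    [0,0,0],
    [0,0,0]
  ],
  "spin": [-2,-2,0]
}}

```text
time: 6.25
tool_pos: [0.4582, 0.0255, 0.185]
tool_rot: [3.139, -0.001, 0.85]
contact_force: [5.9, -1.3, 4.6]
opening: 0.024
grip_force: 39.9
```

```bash
python3 o.py|head -1
```

```text
6.25 pos [458.2  25.5 185. ] rot [ 1.7987e+02 -8.0000e-02  4.8700e+01] F [ 5.9 -1.3  4.6] M [-0.253 -1.033  0.12 ] grip 39.9 24.0 q6 0.61
```

```bash
cat > t.py <<'E'
from h import *
o=observe();print(round(o['time'],2),'yaw',np.degrees(o['tool_rot'][2]).round(2),'Mz',o['torque'][2].round(3),'e6',o['joint_efforts'][5].round(4),'F',o['contact_force'].round(1),'open',round(o['opening']*1000,2),'qv6',o['qvel'][5].round(3))
E
python3 t.py
```

```text
6.25 yaw 48.7 Mz 0.12 e6 0.4558 F [ 5.9 -1.3  4.6] open 23.97 qv6 -0.024
```

Emit:
{"method": "arm_command", "body": {
  "xyz": [
    [0,0,0],
    [0,0,0]
  ],
  "spin": [-1.5,-1.5]
}}

```text
time: 6.45
tool_pos: [0.4582, 0.0255, 0.185]
tool_rot: [3.139, -0.001, 0.798]
contact_force: [5.3, -2.0, 4.2]
opening: 0.0236
grip_force: 39.9
```

```bash
python3 t.py
```

```text
6.45 yaw 45.7 Mz 0.272 e6 -0.062 F [ 5.3 -2.   4.2] open 23.62 qv6 0.261
```

Emit:
{"method": "arm_command", "body": {
  "xyz": [
    [0,0,0]
  ],
  "spin": [0]
}}

```text
time: 6.55
tool_pos: [0.4582, 0.0255, 0.185]
tool_rot: [3.139, -0.001, 0.798]
contact_force: [5.9, -1.5, 4.5]
opening: 0.024
grip_force: 39.9
```

```bash
python3 t.py
```

```text
6.55 yaw 45.71 Mz 0.206 e6 0.4217 F [ 5.9 -1.5  4.5] open 24.05 qv6 -0.018
```

Emit:
{"method": "arm_command", "body": {
  "xyz": [
    [0,0,0],
    [0,0,0]
  ],
  "spin": [-1.5,-1.5]
}}

```text
time: 6.75
tool_pos: [0.4583, 0.0255, 0.185]
tool_rot: [3.139, -0.002, 0.745]
contact_force: [5.9, -1.9, 4.2]
opening: 0.0239
grip_force: 39.9
```

```bash
python3 t.py
```

```text
6.75 yaw 42.7 Mz 0.248 e6 -0.0541 F [ 5.9 -1.9  4.2] open 23.88 qv6 0.261
```

Emit:
{"method": "arm_command", "body": {
  "xyz": [
    [0,0,0],
    [0,0,0],
    [0,0,25],
    [0,0,30],
    [38,-19,0],
    [38,-19,0],
    [38,-19,0],
    [38,-19,0],
    [23,-12,0],
    [3,-3,0],
    [0,0,-30],
    [0,0,-20],
    [0,0,-5],
    [0,0,0]
  ],
  "spin": [0,0,0,0,4,3.8,0,0,0,0,0,0,0,0],
  "jaw": 0.2
}}

```text
time: 8.15
tool_pos: [0.6341, -0.0647, 0.1838]
tool_rot: [-3.139, 0.001, 0.884]
contact_force: [0.7, 0.6, -0.2]
opening: 0.055
grip_force: 0.0
```

```bash
python3 o.py
```

```text
8.15 pos [634.1 -64.7 183.8] rot [-1.7984e+02  8.0000e-02  5.0640e+01] F [ 0.7  0.6 -0.2] M [ 0.018 -0.023  0.005] grip 0.0 55.0 q6 0.47
{'A': [1.4, -1.4], 'B': [-42.3, 133.1], 'C': [-133.1, -45.1], 'D': [-176.8, 89.4]}
```

Emit:
{"method": "arm_command", "body": {
  "xyz": [
    [1.4,-1.2,1],
    [0,0,0],
    [0,0,0],
    [0,0,0],
    [0,0,0]
  ],
  "spin": [0,0,0,0,0],
  "jaw": -1
}}

```text
time: 8.65
tool_pos: [0.6362, -0.066, 0.1861]
tool_rot: [-3.141, -0.0, 0.884]
contact_force: [-3.0, 2.6, 1.7]
opening: 0.0234
grip_force: 40.0
```

```bash
python3 t.py
```

```text
8.65 yaw 50.63 Mz -0.033 e6 -0.0049 F [-3.   2.6  1.7] open 23.44 qv6 0.001
```

Emit:
{"method": "arm_command", "body": {
  "xyz": [
    [0,0,0],
    [0,0,0]
  ],
  "spin": [-1,-1]
}}

```text
time: 8.85
tool_pos: [0.6363, -0.066, 0.1861]
tool_rot: [-3.141, 0.0, 0.848]
contact_force: [-4.7, 2.0, 4.9]
opening: 0.0237
grip_force: 40.0
```

```bash
python3 t.py
```

```text
8.85 yaw 48.58 Mz 0.314 e6 0.0275 F [-4.7  2.   4.9] open 23.7 qv6 0.175
```

Emit:
{"method": "arm_command", "body": {
  "xyz": [
    [0,0,0]
  ],
  "spin": [-1]
}}

```text
time: 8.95
tool_pos: [0.6362, -0.066, 0.186]
tool_rot: [-3.141, 0.0, 0.83]
contact_force: [-4.1, 3.0, 6.3]
opening: 0.0233
grip_force: 40.0
```

```bash
python3 t.py
```

```text
8.95 yaw 47.57 Mz 0.308 e6 0.0503 F [-4.1  3.   6.3] open 23.31 qv6 0.173
```

Emit:
{"method": "arm_command", "body": {
  "xyz": [
    [0,0,0]
  ],
  "spin": [-1]
}}

```text
time: 9.05
tool_pos: [0.6362, -0.066, 0.186]
tool_rot: [-3.141, 0.0, 0.813]
contact_force: [-3.5, 2.5, 5.9]
opening: 0.0236
grip_force: 40.0
```

```bash
python3 t.py
```

```text
9.05 yaw 46.57 Mz 0.264 e6 0.0515 F [-3.5  2.5  5.9] open 23.62 qv6 0.174
```

Emit:
{"method": "arm_command", "body": {
  "xyz": [
    [0,0,0]
  ],
  "spin": [-1]
}}

```text
time: 9.15
tool_pos: [0.6363, -0.066, 0.186]
tool_rot: [-3.141, 0.0, 0.795]
contact_force: [-4.7, 2.7, 5.8]
opening: 0.0233
grip_force: 40.0
```

```bash
python3 t.py
```

```text
9.15 yaw 45.57 Mz 0.244 e6 0.0515 F [-4.7  2.7  5.8] open 23.28 qv6 0.173
```

Emit:
{"method": "arm_command", "body": {
  "xyz": [
    [0,0,0]
  ],
  "spin": [-1]
}}

```text
time: 9.25
tool_pos: [0.6362, -0.066, 0.1861]
tool_rot: [-3.141, 0.0, 0.778]
contact_force: [-4.3, 2.4, 5.3]
opening: 0.0236
grip_force: 40.0
```

```bash
python3 t.py
```

```text
9.25 yaw 44.57 Mz 0.243 e6 0.0514 F [-4.3  2.4  5.3] open 23.55 qv6 0.173
```

Emit:
{"method": "arm_command", "body": {
  "xyz": [
    [0,0,0]
  ],
  "spin": [-1]
}}

```text
time: 9.35
tool_pos: [0.6363, -0.066, 0.1861]
tool_rot: [-3.141, 0.0, 0.761]
contact_force: [-5.0, 3.3, 5.9]
opening: 0.0236
grip_force: 40.0
```

```bash
python3 t.py
```

```text
9.35 yaw 43.57 Mz 0.317 e6 0.0514 F [-5.   3.3  5.9] open 23.57 qv6 0.171
```

Emit:
{"method": "arm_command", "body": {
  "xyz": [
    [0,0,0]
  ],
  "spin": [-1]
}}

```text
time: 9.45
tool_pos: [0.6362, -0.066, 0.1861]
tool_rot: [-3.141, 0.0, 0.743]
contact_force: [-3.1, 3.1, 5.2]
opening: 0.0238
grip_force: 40.0
```

```bash
python3 t.py
```

```text
9.45 yaw 42.58 Mz 0.32 e6 0.0514 F [-3.1  3.1  5.2] open 23.85 qv6 0.172
```

Emit:
{"method": "arm_command", "body": {
  "xyz": [
    [0,0,0],
    [0,0,0],
    [0,0,0],
    [0,0,0]
  ],
  "spin": [-3,-2,-1,-1]
}}

```text
time: 9.85
tool_pos: [0.6362, -0.066, 0.186]
tool_rot: [-3.141, 0.0, 0.621]
contact_force: [-4.2, 2.4, 5.6]
opening: 0.0234
grip_force: 40.0
```

```bash
python3 t.py
```

```text
9.85 yaw 35.57 Mz 0.273 e6 0.0637 F [-4.2  2.4  5.6] open 23.43 qv6 0.174
```

Emit:
{"method": "arm_command", "body": {
  "xyz": [
    [0,0,0],
    [0,0,0],
    [0,0,0],
    [0,0,0]
  ],
  "spin": [-1,-1,-1,-1]
}}

```text
time: 10.25
tool_pos: [0.6362, -0.066, 0.186]
tool_rot: [-3.141, 0.0, 0.551]
contact_force: [-3.8, 3.0, 5.5]
opening: 0.0239
grip_force: 40.0
```

```bash
python3 t.py
```

```text
10.25 yaw 31.58 Mz 0.291 e6 0.0515 F [-3.8  3.   5.5] open 23.89 qv6 0.175
```

Emit:
{"method": "arm_command", "body": {
  "xyz": [
    [0,0,0],
    [0,0,0],
    [0,0,0],
    [0,0,0]
  ],
  "spin": [-3,-2,-1,-1]
}}

```text
time: 10.65
tool_pos: [0.6362, -0.066, 0.186]
tool_rot: [-3.141, 0.0, 0.429]
contact_force: [-4.4, 2.6, 5.8]
opening: 0.024
grip_force: 40.0
```

```bash
python3 t.py
```

```text
10.65 yaw 24.58 Mz 0.301 e6 0.0719 F [-4.4  2.6  5.8] open 23.95 qv6 0.173
```

Emit:
{"method": "arm_command", "body": {
  "xyz": [
    [0,0,0],
    [0,0,0],
    [0,0,0],
    [0,0,0]
  ],
  "spin": [-3,-2,-1,-1]
}}

```text
time: 11.05
tool_pos: [0.6362, -0.066, 0.186]
tool_rot: [-3.141, 0.001, 0.307]
contact_force: [-3.4, 2.9, 6.2]
opening: 0.0237
grip_force: 40.0
```

```bash
python3 t.py
```

```text
11.05 yaw 17.58 Mz 0.264 e6 0.0906 F [-3.4  2.9  6.2] open 23.74 qv6 0.171
```

Emit:
{"method": "arm_command", "body": {
  "xyz": [
    [0,0,0],
    [0,0,0],
    [0,0,0],
    [0,0,0],
    [0,0,0],
    [0,0,0],
    [0,0,0]
  ],
  "spin": [-3,-3,-2,-1,-1,-1,-1]
}}

```text
time: 11.75
tool_pos: [0.6362, -0.066, 0.186]
tool_rot: [-3.141, 0.001, 0.097]
contact_force: [-5.1, 2.1, 6.2]
opening: 0.0237
grip_force: 40.0
```

```bash
python3 t.py
```

```text
11.75 yaw 5.58 Mz 0.343 e6 0.1173 F [-5.1  2.1  6.2] open 23.66 qv6 0.172
```

Emit:
{"method": "arm_command", "body": {
  "xyz": [
    [0,0,0],
    [0,0,0],
    [0,0,0],
    [0,0,0],
    [0,0,0],
    [0,0,0]
  ],
  "spin": [-2,-2,-1,-1,-1,-1]
}}

```text
time: 12.35
tool_pos: [0.6362, -0.066, 0.1861]
tool_rot: [-3.141, 0.001, -0.042]
contact_force: [-4.0, 2.9, 6.4]
opening: 0.0239
grip_force: 40.0
```

```bash
python3 t.py
```

```text
12.35 yaw -2.41 Mz 0.381 e6 0.1458 F [-4.   2.9  6.4] open 23.88 qv6 0.173
```

Emit:
{"method": "arm_command", "body": {
  "xyz": [
    [0,0,0],
    [0,0,0],
    [0,0,25],
    [0,0,30],
    [-38,19,0],
    [-38,19,0],
    [-38,19,0],
    [-38,19,0],
    [-23,12,0],
    [-3.4,3.2,0],
    [0,0,-30],
    [0,0,-20],
    [0,0,-5],
    [0,0,0]
  ],
  "spin": [0,0,0,0,8.1,8,8,8,8,5,0,0,0,0],
  "jaw": 0.2
}}

```text
time: 13.75
tool_pos: [0.4582, 0.0246, 0.1851]
tool_rot: [-3.141, 0.001, 0.745]
contact_force: [-0.3, 0.5, 0.4]
opening: 0.0551
grip_force: 0.0
```

```bash
python3 o.py
```

```text
13.75 pos [458.2  24.6 185.1] rot [-1.7996e+02  5.0000e-02  4.2710e+01] F [-0.3  0.5  0.4] M [-0.021 -0.022  0.027] grip 0.0 55.1 q6 0.71
{'A': [177.3, -90.7], 'B': [133.6, 43.8], 'C': [42.8, -134.4], 'D': [-0.9, 0.1]}
```

Emit:
{"method": "arm_command", "body": {
  "xyz": [
    [0,0,0],
    [0,0,0],
    [0,0,0],
    [0,0,0]
  ],
  "spin": [0,0,0,0],
  "jaw": -1
}}

```text
time: 14.15
tool_pos: [0.4585, 0.0247, 0.186]
tool_rot: [3.141, -0.001, 0.746]
contact_force: [1.1, 1.1, 0.1]
opening: 0.0273
grip_force: 0.0
```

Emit:
{"method": "arm_command", "body": {
  "xyz": [
    [0,0,0],
    [0,0,0],
    [0,0,0],
    [0,0,0]
  ],
  "spin": [-1,-1,-1,-1]
}}

```text
time: 14.55
tool_pos: [0.4582, 0.0249, 0.1859]
tool_rot: [3.142, -0.0, 0.675]
contact_force: [-2.3, 2.7, 6.5]
opening: 0.0241
grip_force: 40.0
```

```bash
python3 t.py
```

```text
14.55 yaw 38.66 Mz 0.285 e6 0.0898 F [-2.3  2.7  6.5] open 24.06 qv6 0.173
```

Emit:
{"method": "arm_command", "body": {
  "xyz": [
    [0,0,0]
  ],
  "spin": [-1]
}}

```text
time: 14.65
tool_pos: [0.4582, 0.025, 0.1859]
tool_rot: [3.142, -0.0, 0.657]
contact_force: [-2.4, 1.2, 5.0]
opening: 0.0234
grip_force: 40.0
```

```bash
python3 t.py
```

```text
14.65 yaw 37.66 Mz 0.325 e6 0.0934 F [-2.4  1.2  5. ] open 23.42 qv6 0.171
```

Emit:
{"method": "arm_command", "body": {
  "xyz": [
    [0,0,0],
    [0,0,0],
    [0,0,0],
    [0,0,0],
    [0,0,0],
    [0,0,0],
    [0,0,0],
    [0,0,0]
  ],
  "spin": [-3,-3,-3,-2,-1,-1,-1,-1]
}}

```text
time: 15.45
tool_pos: [0.4582, 0.0249, 0.1859]
tool_rot: [3.141, -0.0, 0.396]
contact_force: [-2.4, 1.7, 4.6]
opening: 0.0238
grip_force: 40.0
```

```bash
python3 t.py
```

```text
15.45 yaw 22.67 Mz 0.42 e6 0.1453 F [-2.4  1.7  4.6] open 23.84 qv6 0.173
```

Emit:
{"method": "arm_command", "body": {
  "xyz": [
    [0,0,0],
    [0,0,0],
    [0,0,25],
    [0,0,30],
    [8,-25,0],
    [8,-25,0],
    [8,-25,0],
    [8,-25,0],
    [7,-20,0],
    [4.3,-14.8,0],
    [0,0,-20],
    [0,0,-25],
    [0,0,-10],
    [0,0,0]
  ],
  "spin": [0,0,0,0,8.2,8.2,8.2,8.2,8.2,8,8,0,0,0],
  "jaw": 0.2
}}

```text
time: 16.85
tool_pos: [0.5008, -0.1099, 0.1841]
tool_rot: [-3.138, -0.001, 1.391]
contact_force: [0.7, -0.4, 1.2]
opening: 0.0552
grip_force: 0.0
```

```bash
python3 o.py
```

```text
16.85 pos [ 500.8 -109.9  184.1] rot [-1.7982e+02 -3.0000e-02  7.9690e+01] F [ 0.7 -0.4  1.2] M [-0.011 -0.081 -0.014] grip 0.0 55.2 q6 -0.19
{'A': [134.7, 43.8], 'B': [91.0, 178.3], 'C': [0.2, 0.1], 'D': [-43.5, 134.6]}
```

Emit:
{"method": "arm_command", "body": {
  "xyz": [
    [0,0,0],
    [0,0,0],
    [0,0,0],
    [0,0,0],
    [0,0,0]
  ],
  "spin": [0,0,0,0,0],
  "jaw": -1
}}

```text
time: 17.35
tool_pos: [0.5016, -0.11, 0.186]
tool_rot: [3.141, 0.0, 1.392]
contact_force: [-0.7, 0.5, 2.2]
opening: 0.0236
grip_force: 39.8
```

Emit:
{"method": "arm_command", "body": {
  "xyz": [
    [0,0,0],
    [0,0,0],
    [0,0,0],
    [0,0,0]
  ],
  "spin": [-1,-1,-1,-1]
}}

```text
time: 17.75
tool_pos: [0.5016, -0.1101, 0.186]
tool_rot: [3.141, 0.0, 1.32]
contact_force: [-0.7, 0.9, 6.0]
opening: 0.0238
grip_force: 39.9
```

```bash
python3 t.py
```

```text
17.75 yaw 75.65 Mz 0.259 e6 0.0509 F [-0.7  0.9  6. ] open 23.77 qv6 0.172
```

Emit:
{"method": "arm_command", "body": {
  "xyz": [
    [0,0,0],
    [0,0,0],
    [0,0,0],
    [0,0,0],
    [0,0,0],
    [0,0,0],
    [0,0,0],
    [0,0,0]
  ],
  "spin": [-3,-3,-3,-2,-1,-1,-1,-1]
}}

```text
time: 18.55
tool_pos: [0.5015, -0.11, 0.186]
tool_rot: [3.141, 0.0, 1.058]
contact_force: [-2.4, 0.4, 6.0]
opening: 0.0237
grip_force: 39.9
```

```bash
python3 t.py
```

```text
18.55 yaw 60.65 Mz 0.234 e6 0.0513 F [-2.4  0.4  6. ] open 23.65 qv6 0.173
```

Emit:
{"method": "arm_command", "body": {
  "xyz": [
    [0,0,0],
    [0,0,0],
    [0,0,0],
    [0,0,0],
    [0,0,0],
    [0,0,0],
    [0,0,0],
    [0,0,0]
  ],
  "spin": [-3,-3,-3,-2,-1,-1,-1,-1]
}}

```text
time: 19.35
tool_pos: [0.5014, -0.11, 0.186]
tool_rot: [3.141, 0.0, 0.797]
contact_force: [-2.4, 1.7, 6.2]
opening: 0.0237
grip_force: 39.9
```

```bash
python3 t.py
```

```text
19.35 yaw 45.65 Mz 0.274 e6 0.072 F [-2.4  1.7  6.2] open 23.7 qv6 0.174
```

Emit:
{"method": "arm_command", "body": {
  "xyz": [
    [0,0,0],
    [0,0,0],
    [0,0,0],
    [0,0,0],
    [0,0,0],
    [0,0,0],
    [0,0,0],
    [0,0,0]
  ],
  "spin": [-3,-3,-3,-2,-1,-1,-1,-1]
}}

```text
time: 20.15
tool_pos: [0.5013, -0.1099, 0.186]
tool_rot: [-3.142, 0.0, 0.535]
contact_force: [-2.6, 1.6, 5.8]
opening: 0.0238
grip_force: 39.9
```

```bash
python3 t.py
```

```text
20.15 yaw 30.66 Mz 0.369 e6 0.1226 F [-2.6  1.6  5.8] open 23.76 qv6 0.174
```

Emit:
{"method": "arm_command", "body": {
  "xyz": [
    [0,0,0],
    [0,0,0],
    [0,0,0],
    [0,0,0],
    [0,0,0],
    [0,0,0]
  ],
  "spin": [-3,-2,-1,-1,-1,-1]
}}

```text
time: 20.75
tool_pos: [0.5013, -0.1098, 0.186]
tool_rot: [-3.141, 0.0, 0.378]
contact_force: [-4.0, 1.4, 5.9]
opening: 0.024
grip_force: 39.9
```

```bash
python3 t.py
```

```text
20.75 yaw 21.67 Mz 0.411 e6 0.1565 F [-4.   1.4  5.9] open 23.98 qv6 0.174
```

Emit:
{"method": "arm_command", "body": {
  "xyz": [
    [0,0,0],
    [0,0,0],
    [0,0,25],
    [0,0,30],
    [16,32,0],
    [18,36,0],
    [18,36,0],
    [18,36,0],
    [14,26,0],
    [6,10,0],
    [1,2.3,0],
    [0,0,0],
    [0,0,-25],
    [0,0,-22],
    [0,0,-8],
    [0,0,0]
  ],
  "spin": [0,0,0,0,8.5,8.5,8.5,8.5,8.5,8.5,8.5,8.5,8.5,0.6,0,0],
  "jaw": 0.2
}}

```text
time: 22.35
tool_pos: [0.592, 0.0682, 0.1842]
tool_rot: [-3.139, -0.0, 1.724]
contact_force: [-0.3, 0.9, 0.7]
opening: 0.0554
grip_force: 0.0
```

```bash
python3 o.py
```

```text
22.35 pos [592.   68.2 184.2] rot [-1.7984e+02 -3.0000e-02  9.8770e+01] F [-0.3  0.9  0.7] M [-0.043 -0.107  0.012] grip 0.0 55.4 q6 -0.17
{'A': [43.5, -134.3], 'B': [-0.2, 0.2], 'C': [-91.0, -178.0], 'D': [-134.7, -43.5]}
```

C is at about 21 N. Next is B.

Emit:
{"method": "arm_command", "body": {
  "xyz": [
    [0,0,0],
    [0,0,0],
    [0,0,0],
    [0,0,0],
    [0,0,0]
  ],
  "spin": [0,0,0,0,0],
  "jaw": -1
}}

```text
time: 22.85
tool_pos: [0.5926, 0.0682, 0.1861]
tool_rot: [3.141, 0.0, 1.725]
contact_force: [-1.3, 0.1, 2.4]
opening: 0.0233
grip_force: 40.0
```

Emit:
{"method": "arm_command", "body": {
  "xyz": [
    [0,0,0],
    [0,0,0],
    [0,0,0],
    [0,0,0],
    [0,0,0],
    [0,0,0],
    [0,0,0]
  ],
  "spin": [-2,-3,-3,-1,-1,-1,-1]
}}

```text
time: 23.55
tool_pos: [0.5925, 0.0682, 0.186]
tool_rot: [3.141, 0.0, 1.515]
contact_force: [-3.4, -0.3, 5.7]
opening: 0.0236
grip_force: 40.0
```

```bash
python3 t.py
```

```text
23.55 yaw 86.81 Mz 0.257 e6 0.0509 F [-3.4 -0.3  5.7] open 23.6 qv6 0.173
```

Emit:
{"method": "arm_command", "body": {
  "xyz": [
    [0,0,0],
    [0,0,0],
    [0,0,0],
    [0,0,0],
    [0,0,0],
    [0,0,0],
    [0,0,0],
    [0,0,0]
  ],
  "spin": [-3,-3,-3,-2,-1,-1,-1,-1]
}}

```text
time: 24.35
tool_pos: [0.5924, 0.0682, 0.186]
tool_rot: [3.141, 0.0, 1.253]
contact_force: [-3.9, -0.3, 6.0]
opening: 0.0238
grip_force: 40.0
```

```bash
python3 t.py
```

```text
24.35 yaw 71.81 Mz 0.258 e6 0.052 F [-3.9 -0.3  6. ] open 23.76 qv6 0.171
```

Emit:
{"method": "arm_command", "body": {
  "xyz": [
    [0,0,0],
    [0,0,0],
    [0,0,0],
    [0,0,0],
    [0,0,0],
    [0,0,0],
    [0,0,0]
  ],
  "spin": [-3,-3,-2,-1,-1,-1,-1]
}}

```text
time: 25.05
tool_pos: [0.5923, 0.0682, 0.186]
tool_rot: [3.142, 0.0, 1.044]
contact_force: [-3.6, -0.3, 6.0]
opening: 0.024
grip_force: 40.0
```

```bash
python3 t.py
```

```text
25.05 yaw 59.81 Mz 0.32 e6 0.0796 F [-3.6 -0.3  6. ] open 24.04 qv6 0.173
```

Emit:
{"method": "arm_command", "body": {
  "xyz": [
    [0,0,0],
    [0,0,0],
    [0,0,0],
    [0,0,0],
    [0,0,0],
    [0,0,0],
    [0,0,0],
    [0,0,0],
    [0,0,0]
  ],
  "spin": [-3,-3,-3,-3,-3,-1,-1,-1,-1]
}}

```text
time: 25.95
tool_pos: [0.5922, 0.0683, 0.186]
tool_rot: [-3.141, 0.0, 0.712]
contact_force: [-3.3, -0.3, 6.1]
opening: 0.0237
grip_force: 40.0
```

```bash
python3 t.py
```

```text
25.95 yaw 40.82 Mz 0.341 e6 0.147 F [-3.3 -0.3  6.1] open 23.73 qv6 0.171
```

Emit:
{"method": "arm_command", "body": {
  "xyz": [
    [0,0,0],
    [0,0,0],
    [0,0,0],
    [0,0,0],
    [0,0,0],
    [0,0,0],
    [0,0,0],
    [0,0,0],
    [0,0,0],
    [0,0,0],
    [0,0,0],
    [0,0,0],
    [0,0,0]
  ],
  "spin": [0,0,0,-2,-4,-5,-5,-5,-3,-1,-1,-1,-1]
}}

```text
time: 27.25
tool_pos: [0.5921, 0.0685, 0.186]
tool_rot: [-3.141, 0.001, 0.224]
contact_force: [-4.6, 0.2, 7.0]
opening: 0.0234
grip_force: 40.1
```

```bash
python3 t.py
```

```text
27.25 yaw 12.84 Mz 0.485 e6 0.2603 F [-4.6  0.2  7. ] open 23.4 qv6 0.174
```

Emit:
{"method": "arm_command", "body": {
  "xyz": [
    [0,0,0],
    [0,0,0],
    [0,0,0],
    [0,0,0]
  ],
  "spin": [-1,-1,-1,-1]
}}

```text
time: 27.65
tool_pos: [0.5921, 0.0685, 0.186]
tool_rot: [-3.141, 0.001, 0.154]
contact_force: [-4.1, 0.2, 6.2]
opening: 0.0238
grip_force: 40.1
```

```bash
python3 t.py
```

```text
27.65 yaw 8.84 Mz 0.497 e6 0.2772 F [-4.1  0.2  6.2] open 23.82 qv6 0.172
```

Emit:
{"method": "arm_command", "body": {
  "xyz": [
    [0,0,0],
    [0,0,0],
    [0,0,25],
    [0,0,30],
    [-16,-32,0],
    [-18,-36,0],
    [-18,-36,0],
    [-18,-36,0],
    [-14,-26,0],
    [-6,-10,0],
    [-1,-2.3,0],
    [0,0,-25],
    [0,0,-22],
    [0,0,-8],
    [0,0,0]
  ],
  "spin": [0,0,0,0,5,5,2.9,0,0,0,0,0,0,0,0],
  "jaw": 0.2
}}

```text
time: 29.15
tool_pos: [0.5015, -0.109, 0.1845]
tool_rot: [-3.14, 0.002, 0.38]
contact_force: [-0.0, -0.8, 0.3]
opening: 0.0551
grip_force: 0.0
```

```bash
python3 o.py
```

```text
29.15 pos [ 501.5 -109.   184.5] rot [-1.799e+02  9.000e-02  2.179e+01] F [-0.  -0.8  0.3] M [-0.032  0.02   0.023] grip 0.0 55.1 q6 0.83
{'A': [134.0, 42.9], 'B': [90.3, 177.4], 'C': [-0.5, -0.8], 'D': [-44.2, 133.7]}
```

B is at 45 N. Next is C.

Emit:
{"method": "arm_command", "body": {
  "xyz": [
    [0,-0.8,0],
    [0,0,0],
    [0,0,0],
    [0,0,0],
    [0,0,0]
  ],
  "spin": [0,0,0,0,0],
  "jaw": -1
}}

```text
time: 29.65
tool_pos: [0.5014, -0.1099, 0.1861]
tool_rot: [-3.14, -0.001, 0.379]
contact_force: [-2.0, 5.3, 3.5]
opening: 0.024
grip_force: 39.9
```

Emit:
{"method": "arm_command", "body": {
  "xyz": [
    [0,0,0],
    [0,0,0],
    [0,0,0],
    [0,0,0],
    [0,0,0]
  ],
  "spin": [-1,-1,-1,-1,-1]
}}

```text
time: 30.15
tool_pos: [0.5014, -0.1099, 0.1861]
tool_rot: [-3.14, -0.0, 0.292]
contact_force: [-2.2, 5.4, 4.6]
opening: 0.0238
grip_force: 40.0
```

```bash
python3 t.py
```

```text
30.15 yaw 16.74 Mz 0.432 e6 0.2011 F [-2.2  5.4  4.6] open 23.78 qv6 0.172
```

Emit:
{"method": "arm_command", "body": {
  "xyz": [
    [0,0,0],
    [0,0,0],
    [0,0,0],
    [0,0,0],
    [0,0,0],
    [0,0,0],
    [0,0,0],
    [0,0,0],
    [0,0,0]
  ],
  "spin": [-3,-4,-4,-4,-3,-1,-1,-1,-1]
}}

```text
time: 31.05
tool_pos: [0.5013, -0.1098, 0.1861]
tool_rot: [-3.14, 0.0, -0.092]
contact_force: [-1.5, 5.0, 4.7]
opening: 0.0237
grip_force: 40.0
```

```bash
python3 t.py
```

```text
31.05 yaw -5.25 Mz 0.537 e6 0.2934 F [-1.5  5.   4.7] open 23.71 qv6 0.173
```

Emit:
{"method": "arm_command", "body": {
  "xyz": [
    [0,0,0],
    [0,0,0],
    [0,0,25],
    [0,0,30],
    [25,8,0],
    [28,9,0],
    [28,9,0],
    [25,9,0],
    [20,6,0],
    [8.7,2.8,0],
    [0,0,0],
    [0,0,-25],
    [0,0,-22],
    [0,0,-8],
    [0,0,0]
  ],
  "spin": [0,0,0,0,2.8,0,0,0,0,0,0,0,0,0,0],
  "jaw": 0.2
}}

```text
time: 32.55
tool_pos: [0.6351, -0.0674, 0.1847]
tool_rot: [-3.141, 0.003, -0.044]
contact_force: [-0.1, 0.5, 0.3]
opening: 0.055
grip_force: 0.0
```

```bash
python3 o.py
```

```text
32.55 pos [635.1 -67.4 184.7] rot [-1.7999e+02  1.5000e-01 -2.5100e+00] F [-0.1  0.5  0.3] M [ 0.032  0.026 -0.004] grip 0.0 55.0 q6 1.39
{'A': [0.4, 1.3], 'B': [-43.3, 135.8], 'C': [-134.1, -42.4], 'D': [-177.8, 92.1]}
```

Emit:
{"method": "arm_command", "body": {
  "xyz": [
    [0,0,0],
    [0,0,0],
    [0,0,0],
    [0,0,0],
    [0,0,0]
  ],
  "spin": [0,0,0,0,0],
  "jaw": -1
}}

```text
time: 33.05
tool_pos: [0.6365, -0.0661, 0.1862]
tool_rot: [-3.14, -0.001, -0.043]
contact_force: [0.2, 4.3, 2.7]
opening: 0.0239
grip_force: 40.0
```

Emit:
{"method": "arm_command", "body": {
  "xyz": [
    [0,0,0],
    [0,0,0],
    [0,0,0],
    [0,0,0],
    [0,0,0]
  ],
  "spin": [-1,-1,-1,-1,-1]
}}

```text
time: 33.55
tool_pos: [0.6365, -0.0661, 0.1862]
tool_rot: [-3.141, -0.001, -0.131]
contact_force: [-2.0, 6.1, 4.3]
opening: 0.0242
grip_force: 40.0
```

```bash
python3 t.py
```

```text
33.55 yaw -7.51 Mz 0.351 e6 0.1228 F [-2.   6.1  4.3] open 24.2 qv6 0.172
```

Emit:
{"method": "arm_command", "body": {
  "xyz": [
    [0,0,0],
    [0,0,0],
    [0,0,0],
    [0,0,0],
    [0,0,0],
    [0,0,0],
    [0,0,0],
    [0,0,0],
    [0,0,0]
  ],
  "spin": [-3,-4,-4,-4,-3,-1,-1,-1,-1]
}}

```text
time: 34.45
tool_pos: [0.6365, -0.0662, 0.1862]
tool_rot: [-3.141, -0.0, -0.515]
contact_force: [-0.4, 4.8, 4.7]
opening: 0.0238
grip_force: 40.0
```

```bash
python3 t.py
```

```text
34.45 yaw -29.48 Mz 0.452 e6 0.2121 F [-0.4  4.8  4.7] open 23.82 qv6 0.173
```

Emit:
{"method": "arm_command", "body": {
  "xyz": [
    [0,0,0],
    [0,0,0],
    [0,0,0],
    [0,0,0],
    [0,0,0],
    [0,0,0],
    [0,0,0]
  ],
  "spin": [-3,-4,-3,-1,-1,-1,-1]
}}

```text
time: 35.15
tool_pos: [0.6364, -0.0663, 0.1862]
tool_rot: [-3.141, -0.0, -0.759]
contact_force: [-1.7, 4.9, 5.4]
opening: 0.0236
grip_force: 40.1
```

```bash
python3 t.py
```

```text
35.15 yaw -43.48 Mz 0.523 e6 0.2723 F [-1.7  4.9  5.4] open 23.62 qv6 0.171
```

Emit:
{"method": "arm_command", "body": {
  "xyz": [
    [0,0,0],
    [0,0,0],
    [0,0,25],
    [0,0,30],
    [-38,19,0],
    [-38,19,0],
    [-38,19,0],
    [-38,19,0],
    [-23,12,0],
    [-3.4,3.2,0],
    [0,0,0],
    [0,0,-28],
    [0,0,-22],
    [0,0,-5],
    [0,0,0]
  ],
  "spin": [0,0,0,0,8.3,8.3,8.3,8.3,8.3,8.3,8.3,8.3,0,0,0],
  "jaw": 0.2
}}

```text
time: 36.65
tool_pos: [0.4576, 0.0238, 0.1851]
tool_rot: [-3.141, 0.002, 0.399]
contact_force: [0.3, 0.0, 0.3]
opening: 0.055
grip_force: 0.0
```

```bash
python3 o.py
```

```text
36.65 pos [457.6  23.8 185.1] rot [-1.7998e+02  9.0000e-02  2.2880e+01] F [0.3 0.  0.3] M [-0.008 -0.037 -0.066] grip 0.0 55.0 q6 1.06
{'A': [177.9, -89.9], 'B': [134.2, 44.6], 'C': [43.4, -133.6], 'D': [-0.3, 0.9]}
```

A is at 44 N. D is the last of the four.

Emit:
{"method": "arm_command", "body": {
  "xyz": [
    [0.5,1,0],
    [0,0,0],
    [0,0,0],
    [0,0,0],
    [0,0,0]
  ],
  "spin": [0,0,0,0,0],
  "jaw": -1
}}

```text
time: 37.15
tool_pos: [0.4585, 0.0252, 0.1859]
tool_rot: [3.141, -0.001, 0.4]
contact_force: [1.3, -0.0, 1.6]
opening: 0.0232
grip_force: 40.0
```

Emit:
{"method": "arm_command", "body": {
  "xyz": [
    [0,0,0],
    [0,0,0],
    [0,0,0],
    [0,0,0],
    [0,0,0]
  ],
  "spin": [-1,-1,-1,-1,-1]
}}

```text
time: 37.65
tool_pos: [0.4585, 0.0251, 0.1858]
tool_rot: [3.141, -0.001, 0.312]
contact_force: [-0.6, 0.6, 5.0]
opening: 0.0233
grip_force: 40.0
```

```bash
python3 t.py
```

```text
37.65 yaw 17.85 Mz 0.39 e6 0.1338 F [-0.6  0.6  5. ] open 23.26 qv6 0.173
```

Emit:
{"method": "arm_command", "body": {
  "xyz": [
    [0,0,0],
    [0,0,0],
    [0,0,0],
    [0,0,0],
    [0,0,0],
    [0,0,0],
    [0,0,0]
  ],
  "spin": [-3,-4,-3,-1,-1,-1,-1]
}}

```text
time: 38.35
tool_pos: [0.4586, 0.025, 0.1858]
tool_rot: [3.141, -0.001, 0.067]
contact_force: [-1.4, -0.3, 4.6]
opening: 0.0238
grip_force: 40.0
```

```bash
python3 t.py
```

```text
38.35 yaw 3.86 Mz 0.441 e6 0.1911 F [-1.4 -0.3  4.6] open 23.82 qv6 0.174
```

Emit:
{"method": "arm_command", "body": {
  "xyz": [
    [0,0,0],
    [0,0,0],
    [0,0,0],
    [0,0,0],
    [0,0,0],
    [0,0,0],
    [0,0,0],
    [0,0,0]
  ],
  "spin": [-3,-4,-4,-4,-1,-1,-1,-1]
}}

```text
time: 39.15
tool_pos: [0.4586, 0.0248, 0.1859]
tool_rot: [3.141, -0.001, -0.264]
contact_force: [-1.0, -1.5, 4.5]
opening: 0.0235
grip_force: 40.1
```

```bash
python3 t.py
```

```text
39.15 yaw -15.13 Mz 0.532 e6 0.2721 F [-1.  -1.5  4.5] open 23.49 qv6 0.172
```

Emit:
{"method": "arm_command", "body": {
  "xyz": [
    [0,0,0],
    [0,0,0],
    [0,0,25],
    [0,0,30],
    [25,8,0],
    [28,9,0],
    [28,9,0],
    [25,9,0],
    [20,6,0],
    [7.5,2,0],
    [0,0,0],
    [0,0,-28],
    [0,0,-22],
    [0,0,-5],
    [0,0,0]
  ],
  "spin": [0,0,0,0,8,8,8,0,0,0,0,0,0,0,0],
  "jaw": 0.2
}}

```text
time: 40.65
tool_pos: [0.5909, 0.0679, 0.1852]
tool_rot: [-3.141, 0.002, 0.155]
contact_force: [-0.7, 0.4, 0.0]
opening: 0.0555
grip_force: 0.0
```

```bash
python3 o.py
```

```text
40.65 pos [590.9  67.9 185.2] rot [-1.7999e+02  1.1000e-01  8.9000e+00] F [-0.7  0.4  0. ] M [-0.016 -0.026  0.   ] grip 0.0 55.5 q6 1.4
{'A': [44.6, -134.0], 'B': [0.9, 0.5], 'C': [-89.9, -177.7], 'D': [-133.6, -43.2]}
```

Next I check B with a small clockwise step.

Emit:
{"method": "arm_command", "body": {
  "xyz": [
    [1,0.5,0],
    [0,0,0],
    [0,0,0],
    [0,0,0],
    [0,0,0]
  ],
  "spin": [0,0,0,0,0],
  "jaw": -1
}}

```text
time: 41.15
tool_pos: [0.593, 0.0687, 0.186]
tool_rot: [3.141, -0.001, 0.156]
contact_force: [-0.2, 0.6, 1.3]
opening: 0.0238
grip_force: 40.0
```

Emit:
{"method": "arm_command", "body": {
  "xyz": [
    [0,0,0],
    [0,0,0],
    [0,0,0],
    [0,0,0]
  ],
  "spin": [-1,-1,-1,-1]
}}

```text
time: 41.55
tool_pos: [0.593, 0.0686, 0.1859]
tool_rot: [3.141, -0.001, 0.085]
contact_force: [-0.4, 0.5, 4.7]
opening: 0.024
grip_force: 40.1
```

```bash
python3 t.py
```

```text
41.55 yaw 4.85 Mz 0.518 e6 0.2676 F [-0.4  0.5  4.7] open 23.95 qv6 0.174
```

Emit:
{"method": "arm_command", "body": {
  "xyz": [
    [0,0,0],
    [0,0,0],
    [0,0,0],
    [0,0,25],
    [0,0,35],
    [0,0,35],
    [0,0,35],
    [0,0,20],
    [0,0,0],
    [0,0,0]
  ],
  "spin": [0,0,0,0,0,0,0,0,0,0],
  "jaw": 0.3
}}

```text
time: 42.55
tool_pos: [0.5927, 0.0686, 0.3347]
tool_rot: [-3.142, 0.001, 0.086]
contact_force: [1.2, 0.3, 0.4]
opening: 0.0596
grip_force: 0.0
```

```bash
python3 o.py|head -1; python3 -c "
from cell import *
print(hand_in())"
```

```text
42.55 pos [592.7  68.6 334.7] rot [-1.80e+02  4.00e-02  4.91e+00] F [1.2 0.3 0.4] M [0.026 0.073 0.084] grip 0.0 59.6 q6 1.47
the job is handed in; nothing more can be done
None
```

I clamped the lid crosswise in two passes and handed the job in at about 42.6 s; last torque-based loads are about 43–48 N on every knob, but only one was re-measured at the end, I didn't measure the lid's level, and the hand-in returned no verdict.

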